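# Clamp a flow cell in the bench screw press

### The arm

A 6-joint arm with a two-finger parallel gripper is mounted at the origin on a cart in front of the work surface, level with it; the furniture and walls round the work are solid. World frame = base frame: x ahead of the robot, y to its left, z up, the work surface at z = 0. Lengths are in mm, angles in rad, forces in N, time in s.
With the tool pointing down it reaches from about 325 to 850 mm from the base axis. Payload 4.4 kg.
Tool frame: the origin (TCP) lies on the centre line of the jaws, within the pads' length; the fingertips stand 25 mm ahead of it and the grasp point (between the pads) lies 6 mm ahead of it; z points along the fingers, y is the line along which they close (so a half turn about z gives the same grasp; the last joint's range is limited). The gripper opens to 94 mm and grips with 3 to 60 N. Pads are 16 mm wide; open, the fingers measure 119 mm over their backs; the gripper's body (75 mm by 177 mm) begins 78 mm behind the grasp point.
Start: joints at [-1.478, 0.207, 1.542, -0, 1.393, -0.15], TCP at [138.229, -558.139, 197.247] pointing down, gripper open.
Joint ranges: [-2.73, 2.73], [-0.86, 2.22], [0.23, 2.46], [-1.11, 4.25], [0.08, 2.63], [-2.82, 2.82]. Speed limits (rad/s): [2.79, 2.79, 3.14, 3.14, 3.14, 3.14].

### API

Orientations are given as a rotation vector (axis times angle).
In Python, from station import readout, cams, robot gives the robot as it stands.
- The arm moves only by the tool play_rows, never from a script. Its argument "targets" is a list that holds one entry, the list of rows, each a list of 7 numbers: the turn, a rotation vector about the tool's x, y, z in degrees, then the shift along the tool's x, y, z in mm, then the finger opening in mm, from 0 to 94. A call has exactly 10 rows; each row is the pose to reach, as a shift and turn from the pose commanded when the call began, along the tool's axes at that moment; what a row does not reach only later rows make up. A row lasts 1/12 s, in which the tool goes at most 41.7 mm and 7.16 degrees, less where a joint would pass 70% of its speed; a pose out of reach is approached as far as the arm can. A call with a gripper value outside its range is refused whole. The fingers move at their own pace and stop on an object; "newtons" is the grip in N (left out, the last holds). Time passes only in rows, so rows that repeat a pose let the fingers close, or fill a call up. It gives the time, the measured TCP pose, the force, the opening and the grip force at its end, in the units of the state.
- readout.observe(): the state, without advancing time (a new reading comes with each control period).
- cams.get_image(name): name is "side" or "top"; returns (picture, depth): 384x512x3 uint8, red, green, blue; 384x512 float32, mm along the optical axis (not along the pixel's ray), 0 where there is no reading.
- cams.camera_model(name): a dict with "camera_matrix" (3x3 intrinsics, pixels), "world_to_cam" (4x4, takes a point from world to camera coordinates). Camera axes: x right, y down, z forward; pixel columns grow to the right and rows downward; lengths in mm; the calibration is good to about 2 mm. A picture is of the moment at which its call begins. camera_model takes no time and is no camera call.
- robot.job_done(): hands the job in; it is judged then, once.
The state is a dict: "time": time; "q": joint angles; "joint_vel": joint speeds; "joint_torque": joint torques, N m; "eef_pos": TCP position; "ee_rot": TCP orientation; "wrist_force": force on the tool from outside, world axes, zero at the start; "torque": the same for the moment, N m; "finger_gap": opening from 0.0 (shut) to 1.0 (fully open); "gripper_force": force on a finger pad.
Only numpy, scipy, OpenCV 4.12 (cv2) and the standard library are available. Lean on these libraries where they do the work, as an engineer would, in place of code of your own. Each camera call takes 0.05 s, during which the arm holds its last target. There are 200 camera calls.

### The job

Lay the flow cell flat in the nest of the screw press's pull-out tray with its two hose barbs towards the tray's knob, and push the tray fully home. Then wind the crank clockwise until the pressure pad just touches the cell, and add a quarter turn more to seal its gasket (well short of half a turn, or the cell cracks), leaving the other things on the bench where they are.

Things in the scene. Friction and masses are not known exactly. Their poses are not given: they have to be found in the camera images.
- press: Grey bench screw press bolted to the worktop, 156 mm wide, with two steel columns, a cross-head (50 mm deep, z 120 to 155 mm) and a vertical screw with a crank on top (highest point about 265 mm). Origin on the worktop, on the screw's axis; x points to the back, z up. The tray comes out to its front (-x). The frame never moves.
- tray (a joint): Travel of the aluminium pull-out tray, m: 0 = fully home against its stop (nest centred under the pad), 0.1 = fully out; it moves along the press's -x as it opens. It starts nearly out, slides with about 1.5 N and stays where it is left.
- nest (a point): Centre of the nest's floor on the tray, 22 mm above the worktop; x along the press's x (to the back), z up. The nest is 93 x 59 mm inside; its low walls (10 mm high above the floor, 8.5 mm thick, their upper 5 mm leaning back 30 degrees as a lead-in) are open for 40 mm in the middle of both long sides for fingers, and the front end has only corners, leaving a 45 mm opening for the hose barbs.
- nest_ports (a point): Point of the tray in the nest's front opening, 52 mm from the nest's centre towards the tray knob, 9 mm above its floor: where cell_ports comes when the cell is laid right.
- tray_knob (a point): Top of the tray's black upright knob, 20 mm in diameter and 41 mm tall (from 22 to 63 mm above the worktop), on the tray's centre line 80 mm in front of the nest's centre.
- crank (a joint): Angle of the crank about the vertical screw, rad. It grows clockwise seen from above and then lowers the screw (with crank and pad) 16 mm per turn. At 0 the crank points to the press's back (+x) and the pad's face is 63 mm above the worktop (17 mm above a seated cell); starts between -1.2 and 1.2. Turns against about 0.2 N m of friction, and stays where it is left, also under load.
- crank_grip (a point): Middle of the crank's black upright grip, 24 mm in diameter, 45 mm tall, 60 mm from the screw's axis; this point lies 22 mm above its lower end and 236 mm above the worktop at crank angle 0. The grip spins freely on its pin, so a hand that holds it can go round without turning. Crank arm 9 mm thick, top face 5 mm below the grip; hub no higher than 4 mm above the arm.
- pad (a joint): How far the sprung pressure pad is pushed up into its cup, m: 0 = hanging free (no contact), growing by 4 mm per quarter turn of the crank after contact (8 N per mm); at most 0.010.
- pad_face (a point): Centre of the underside of the steel pressure pad, 62 x 46 mm, on the screw's axis; height falls 16 mm per crank turn until it lies on the cell.
- flow_cell: Flow cell, a loose flat block 90 x 56 x 24 mm (260 g): aluminium base plate, black gasket, white top plate with a small grey window. Origin at the centre of its underside; x along the 90 mm, z up. Two steel hose barbs, 10 mm in diameter and 14 mm long, stick out of its -x end at y = +12 and -12 mm, 9 mm above its underside. Starts lying on the worktop right of the press.
- cell_ports (a point): Point between the two hose barbs, 52 mm from the cell's centre along its -x, 9 mm above its underside.
- cell_top (a point): Centre of the cell's top face, 24 mm above its underside.
- timer: Lab timer, 66 x 70 x 18 mm, a bystander; origin under its centre.
- marker: Marker pen, 134 mm long, 12 mm thick, lying along its y; a bystander.
- forceps: Steel forceps, 129 mm long, lying along its y; a bystander.
- screwdriver: Small screwdriver, 125 mm long, lying along its y; a bystander.
Mind the look-alikes: they are no part of the job. Leave any green, pink or turquoise look-alike of the flow_cell alone.

How it is judged (in metres and radians):
On the way, in this order (a step that is already met when the one before it is completed fails the run):
1. the flow cell lies flat in the tray's nest, barbs towards the knob (distance between cell_ports and nest_ports below 0.004 m and z of flow_cell in the frame of nest below 0.002 m and angle between flow_cell's own z axis and vertical below 0.04 rad), for 0.2 s.
2. the tray is fully home with the cell in its nest (all of step 1 and value of joint tray below 0.003 m), for 0.2 s.
3. the pad has come down onto the cell in the closed tray (all of step 2 and value of joint pad above 0.001 m), for 0.1 s.
At the end, for the whole second after the job is handed in: The cell lies flat in the nest (within 2 mm of its floor, its barb point within 4 mm of the nest's), the tray is within 3 mm of its stop, the pad is pressed 2.8 to 5.2 mm into its cup (a quarter turn past contact, nearly 30 degrees either way), and crank and cell are at rest (all of step 2 and value of joint pad between 0.0028 and 0.0052 m and linear speed of flow_cell below 0.02 m/s and velocity of joint crank between -0.05 and 0.05 rad/s); the robot touches nothing.
It fails at once if the screw is wound so far past contact (pad pressed in more than 6.5 mm, about 0.4 turn) that the cell would crack (value of joint pad above 0.0065 m).
It fails at once if the timer, marker, forceps or screwdriver is moved more than 25 mm (distance of any of timer, marker, forceps, screwdriver from where it was at the start of the episode above 0.025 m).
It also fails if it takes over 72 s, if anything falls off the work surface, if the arm or the gripper's body presses on something with over 40 N, if the wrist force passes 120 N, or if a joint passes its speed limit or range.

## Working session

There is one attempt and no reset: what is moved stays moved. The work goes in short steps, Python scripts to look and compute and a tool call to move; the robot and the scene stay as the last step left them, time stands still between calls to the robot, and variables do not carry over. Pictures are saved under pics/ and viewed, at most 12 in all, crops included, and the job is handed in when it is done.

Besides the shell and the picture viewer there is one more tool, called after "Emit:" by a JSON object that holds its "op" and its "data", one argument or row to a line. play_rows: Moves the arm, as the interface text tells. Its arguments: {"type":"object","properties":{"targets":{"type":"array","items":{"type":"array","items":{"type":"array","items":{"type":"number"}}}},"newtons":{"type":"number"}},"required":["targets"]}

```bash
mkdir -p pics; ls; cat > h.py <<'E'
import numpy as np, cv2
from station import readout, cams, robot
def shot(n):
    im,d=cams.get_image(n); m=cams.camera_model(n)
    return im,d,np.array(m["camera_matrix"]),np.array(m["world_to_cam"])
def world(d,K,T):
    v,u=np.mgrid[0:d.shape[0],0:d.shape[1]]
    p=np.stack([(u-K[0,2])/K[0,0]*d,(v-K[1,2])/K[1,1]*d,d],-1)
    return (p-T[:3,3])@T[:3,:3]
def save(n,im): cv2.imwrite("pics/"+n+".png",im[...,::-1])
E
python3 - <<'E'
from h import *
s=readout.observe(); print(s)
a=shot("top");b=shot("side")
np.savez("s0.npz",ti=a[0],td=a[1],tK=a[2],tT=a[3],si=b[0],sd=b[1],sK=b[2],sT=b[3])
save("top0",a[0]);save("side0",b[0]);print(a[3],b[3])
E
```

```text
pics
{'time': 0.0, 'q': array([-1.47847736e+00,  2.07440191e-01,  1.54292759e+00, -6.28473676e-05,
        1.39352938e+00, -1.50494848e-01]), 'joint_vel': array([-6.97935652e-04,  1.92605495e-03, -4.80769765e-04, -2.82003680e-04,
        2.17871761e-05, -3.54577770e-04]), 'joint_torque': array([ 5.14082858e-04, -3.70882988e+01, -2.81410968e+01,  6.97511877e-02,
        3.61239631e-02, -1.89908892e-04]), 'eef_pos': array([ 138.14299456, -557.30083209,  196.09190782]), 'ee_rot': array([-3.11617763e+00, -3.80212941e-01, -8.16283656e-06]), 'wrist_force': array([ 0.22957617,  0.76239303, -0.56511155]), 'torque': array([-0.03120601, -0.06082462,  0.00059885]), 'gripper_force': 0.0, 'finger_gap': 0.9973525053370321}
[[ 2.54488114e-02 -9.99672681e-01 -2.62471811e-03 -1.51829250e+02]
 [-9.80635508e-01 -2.44540059e-02 -1.94309039e-01  5.18325667e+02]
 [ 1.94181253e-01  7.51882586e-03 -9.80936852e-01  1.44937757e+03]
 [ 0.00000000e+00  0.00000000e+00  0.00000000e+00  1.00000000e+00]] [[-8.27756555e-01  5.61073596e-01 -3.93772969e-03  4.94194262e+02]
 [ 4.94324044e-01  7.25924260e-01 -4.78202582e-01 -6.13644829e+01]
 [-2.65448349e-01 -3.97781836e-01 -8.78240733e-01  1.61313080e+03]
 [ 0.00000000e+00  0.00000000e+00  0.00000000e+00  1.00000000e+00]]
```

View pics/top0.png

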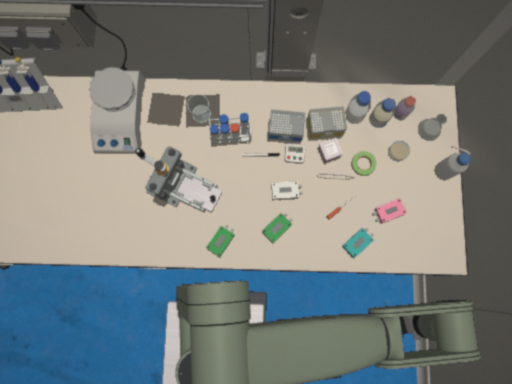

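View pics/side0.png

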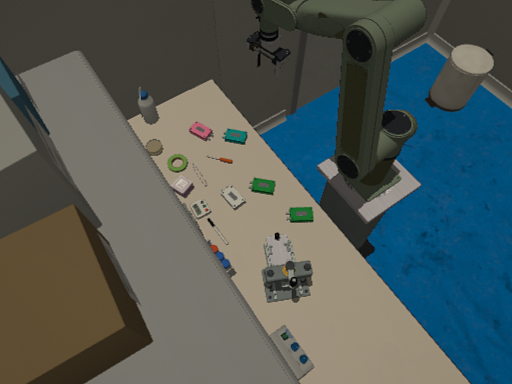

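```bash
python3 - <<'E'
from h import *
z=np.load("s0.npz")
c=z["ti"][135:220,130:310]; c=cv2.resize(c,None,fx=4.4,fy=4.4,interpolation=cv2.INTER_CUBIC)
e=z["si"][170:310,210:320]; e=cv2.resize(e,None,fx=4.2,fy=4.2,interpolation=cv2.INTER_CUBIC)
save("c1",c);save("c2",e)
print(z["tK"],z["sK"])
Pt=world(z["td"],z["tK"],z["tT"]);Ps=world(z["sd"],z["sK"],z["sT"])
for u,v in [(285,190),(142,152),(277,228),(195,192),(163,166),(270,210)]: print("t",u,v,Pt[v,u].round(0))
for u,v in [(233,197),(277,236),(293,283),(262,185),(230,215)]: print("s",u,v,Ps[v,u].round(0))
E
```

```text
[[445.15306678   0.         259.41864941]
 [  0.         445.15306678 190.35413288]
 [  0.           0.           1.        ]] [[383.00905384   0.         251.06851176]
 [  0.         383.00905384 188.27965801]
 [  0.           0.           1.        ]]
t 285 190 [ 529. -226.   31.]
t 142 152 [590. 211. 248.]
t 277 228 [ 400. -201.   20.]
t 195 192 [516.  82.  24.]
t 163 166 [559. 156. 207.]
t 270 210 [ 464. -177.   -3.]
s 233 197 [ 536. -219.   21.]
s 277 236 [498.  26.  57.]
s 293 283 [602. 231. 255.]
s 262 185 [ 410. -197.   25.]
s 230 215 [ 585. -168.   -1.]
```

View pics/c1.png

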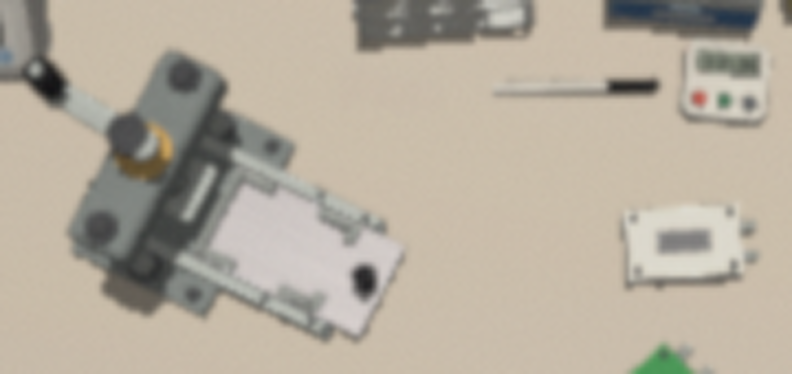

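View pics/c2.png

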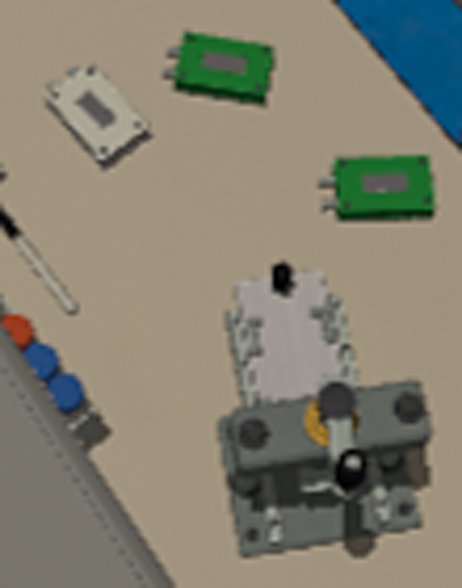

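```bash
cat >> h.py <<'E'
def ray(u,v,zz,K,T):
    R=T[:3,:3]; c=-R.T@T[:3,3]; d=R.T@np.array([(u-K[0,2])/K[0,0],(v-K[1,2])/K[1,1],1.])
    return c+d*(zz-c[2])/d[2]
def proj(p,K,T):
    q=T[:3,:3]@np.array(p,float)+T[:3,3]; return (K@q/q[2])[:2]
def rect(im,K,T,zz,ctr,half,f):
    """min-area rectangle in world of largest blob with f(im) inside box round ctr"""
    u0,v0=proj([*ctr,zz],K,T).astype(int); m=np.zeros(im.shape[:2],np.uint8)
    m[max(0,v0-half):v0+half,max(0,u0-half):u0+half]=1
    m=(m*f(im.astype(int))).astype(np.uint8)
    n,l,st,ce=cv2.connectedComponentsWithStats(m); k=1+np.argmax(st[1:,4])
    v,u=np.nonzero(l==k)
    P=np.array([ray(a+da,b+db,zz,K,T)[:2] for a,b in zip(u,v) for da in(-.5,.5) for db in(-.5,.5)],np.float32)
    return cv2.minAreaRect(P), P.mean(0), st[k,4], ce[k]
E
python3 - <<'E'
from h import *
z=np.load("s0.npz")
white=lambda i:(i.min(-1)>175)&(i.max(-1)-i.min(-1)<40)
dark=lambda i:i.max(-1)<60
for c in "ts":
    im,K,T=z[c+"i"],z[c+"K"],z[c+"T"]
    print(c,"cell",rect(im,K,T,24,(531,-222),22,white))
    print(c,"knob",rect(im,K,T,45 if c=="t" else 45,(498,26),8,dark))
    print(c,"tray",rect(im,K,T,22,(516,60),30,lambda i:(i.min(-1)>170)))
    print(c,"grip",rect(im,K,T,240,(597,215),10,dark))
    C=-T[:3,:3].T@T[:3,3];print(C)
    for v in range(int(proj([531,-222,24],K,T)[1])-3,int(proj([531,-222,24],K,T)[1])+3,3): print(im[v,int(proj([531,-222,24],K,T)[0])-20:][:40:3].tolist())
E
```

```text
t cell (((534.4338989257812, -227.65188598632812), (61.326622009277344, 94.26473999023438), 5.085069179534912), array([ 534.21313, -226.61015], dtype=float32), np.int32(322), array([285.12732919, 189.00621118]))
t knob (((492.5345764160156, 19.477813720703125), (18.484859466552734, 12.004571914672852), 28.564842224121094), array([492.30176 ,  19.351316], dtype=float32), np.int32(12), array([212.33333333, 198.16666667]))
t tray (((530.2521362304688, 58.55736541748047), (183.24465942382812, 126.06623840332031), 70.8484115600586), array([518.35785 ,  66.094315], dtype=float32), np.int32(797), array([199.80677541, 191.57590966]))
t grip (((587.9508666992188, 216.36216735839844), (24.527847290039062, 18.86896514892578), 46.983306884765625), array([588.20135, 217.39345], dtype=float32), np.int32(31), array([140.64516129, 153.38709677]))
[ 230.71047437 -150.00203204 1522.06472543]
[[202, 190, 171], [202, 189, 170], [201, 189, 169], [202, 198, 188], [218, 215, 202], [218, 215, 203], [213, 208, 196], [209, 204, 193], [205, 201, 189], [207, 202, 191], [219, 216, 204], [218, 215, 203], [155, 155, 146], [194, 183, 166]]
[[203, 190, 171], [203, 189, 170], [202, 189, 169], [182, 177, 166], [219, 215, 204], [212, 207, 196], [129, 127, 126], [129, 127, 127], [128, 126, 126], [142, 141, 138], [219, 216, 204], [219, 215, 204], [191, 181, 162], [202, 190, 170]]Traceback (most recent call last):
  File "<stdin>", line 7, in <module>
  File "h.py", line 21, in rect
    n,l,st,ce=cv2.connectedComponentsWithStats(m); k=1+np.argmax(st[1:,4])
                                                       ~~~~~~~~~^^^^^^^^^^
    return _wrapfunc(a, 'argmax', axis=axis, out=out, **kwds)
    return bound(*args, **kwds)
ValueError: attempt to get argmax of an empty sequence
```

```bash
cat >> h.py <<'E'
from scipy.optimize import minimize
def fit(mask,K,T,pts,x0,S=4,box=None):
    """fit (x,y,yaw deg) of union of convex point sets pts to a mask (area of xor, px)"""
    us=np.nonzero(mask); v0,v1=us[0].min()-12,us[0].max()+12; u0,u1=us[1].min()-12,us[1].max()+12
    M=mask[v0:v1,u0:u1].astype(float)
    def cost(x):
        c,s=np.cos(np.radians(x[2])),np.sin(np.radians(x[2])); I=np.zeros(((v1-v0)*8,(u1-u0)*8),np.uint8)
        for P in pts:
            W=np.c_[P[:,0]*c-P[:,1]*s+x[0],P[:,0]*s+P[:,1]*c+x[1],P[:,2]]
            Q=(T[:3,:3]@W.T).T+T[:3,3]; q=(K@Q.T).T; q=q[:,:2]/q[:,2:]
            h=cv2.convexHull(((q-[u0,v0]+.5)*8*16-8).astype(np.int32)); cv2.fillConvexPoly(I,h,1,shift=4)
        A=I.reshape(v1-v0,8,u1-u0,8).mean((1,3)); return np.abs(A-M).sum()
    best=None
    for k in range(3):
        r=minimize(cost,x0 if best is None else best.x,method="Nelder-Mead",options=dict(initial_simplex=np.array([x0 if best is None else best.x]*4)+np.array([[0,0,0],[8,0,0],[0,8,0],[0,0,8]])))
        best=r
    return best.x,best.fun,M.sum()
def box(x0,x1,y0,y1,z0,z1): return np.array([[x,y,z] for x in(x0,x1) for y in(y0,y1) for z in(z0,z1)],float)
CELL=[box(-45,45,-28,28,0,24),box(-59,-40,7,17,4,14),box(-59,-40,-17,-7,4,14)]
def blob(m,c):
    n,l,st,ce=cv2.connectedComponentsWithStats(m.astype(np.uint8))
    d=[np.hypot(*(ce[k]-c))-.05*st[k,4] for k in range(1,n)]; return l==1+int(np.argmin(d))
E
python3 - <<'E'
from h import *
z=np.load("s0.npz")
for c in "ts":
    im,K,T=z[c+"i"].astype(int),z[c+"K"],z[c+"T"]
    u,v=proj([533,-226,12],K,T).astype(int)
    w=np.zeros(im.shape[:2],bool); w[v-25:v+25,u-25:u+25]=1
    rb=im[...,0]-im[...,2]
    m=w&((rb<.125*im[...,0])|(im.max(-1)<140)); m=cv2.morphologyEx(m.astype(np.uint8),cv2.MORPH_CLOSE,np.ones((3,3)))
    m=blob(m,(u,v)); print(c,"cell",m.sum(),*fit(m,K,T,CELL,[533,-226,95]))
    uk,vk=proj([495,22,42],K,T).astype(int)
    ys,xs=np.mgrid[vk-9:vk+10,uk-9:uk+10]; p=im[vk-9:vk+10,uk-9:uk+10].max(-1); wt=np.clip(150-p,0,110)
    wt=wt*(wt>20); print("knob",uk,vk,(xs*wt).sum()/wt.sum(),(ys*wt).sum()/wt.sum(),wt.sum()/110, ray((xs*wt).sum()/wt.sum(),(ys*wt).sum()/wt.sum(),42.5,K,T))
    for r in p: print(*r)
P=world(z["td"],z["tK"],z["tT"])
m=(P[...,2]>138)&(P[...,2]<172)&(abs(P[...,1]-150)<130)&(abs(P[...,0]-560)<130)
print(m.sum());v,u=np.nonzero(m)
Q=np.array([ray(a,b,155,z["tK"],z["tT"])[:2] for a,b in zip(u,v)],np.float32);print(cv2.minAreaRect(Q),Q.mean(0))
for r in P[150:205,145:195,2][::2,::2].round(0).astype(int): print(*["%4d"%x for x in r])
E
```

```text
t cell 499 [ 533.10366884 -225.44903703   95.35397723] 30.859375 499.0
knob 211 197 212.44072948328267 198.36995223621363 20.936363636363637 [492.05416496  19.24249286  42.5       ]
207 208 207 208 203 186 157 151 151 162 195 204 199 193 178 176 192 199 199
207 208 208 208 206 192 155 145 150 180 204 209 210 206 202 202 201 199 199
209 209 210 208 208 196 165 157 169 197 207 208 210 210 210 208 206 207 202
209 210 210 210 208 206 199 196 198 205 208 209 209 210 210 210 209 208 204
210 211 210 210 211 210 210 208 210 208 207 208 208 210 210 210 211 212 200
208 209 209 210 210 210 211 209 210 207 206 207 208 207 209 209 210 207 188
211 208 210 209 210 210 210 210 203 190 183 184 193 204 208 209 208 197 164
213 211 210 209 210 209 209 202 178 139 116 121 146 186 206 211 206 188 169
213 213 212 212 211 210 206 184 131 80 58 64 98 155 199 210 197 171 184
212 212 213 213 212 212 203 173 102 52 46 50 75 138 196 206 186 161 189
210 210 212 213 213 214 209 183 114 55 45 46 62 126 193 197 161 161 192
208 209 210 210 212 213 211 193 130 66 45 37 57 125 189 188 168 186 198
201 204 207 210 209 21
[... 5008 characters left out ...]
   15   16   26   24   28   29   23   29   27   26   15   18   19   22   20
   0    2    1    4    2   13   14   22   38   32   28    9   16   16   21   28   27   21   22   33   21   19   23   16   17
 -10   -3    3   -5   -1    2    4   13   18   18   14    9   11   14   11    5   26   23   18   26   22   22   20   22   16
  -4    3    1    6   -1    0   -1    2    3    8   10   15   16    8   20   14   10    8   19   30   22   24   25   21   29
   1    1    6    3    2    2    1    2    5    2   -5   10   14   20   15   12   13   -1    3   -1   23   26   24   20   24
   1   -3   -2   -8    2    3    8    2   -3   -3    0    3    3   13   12    8   17    2    2    4    1    0   21   22   26
```

```bash
cat >> h.py <<'E'
import json,os
from scipy.spatial.transform import Rotation as Ro
def pose():  # commanded pose: x,y,z, tool-y yaw deg (tool straight down)
    return json.load(open("cmd.json"))
def row(x,y,z,yaw,r=0.5,keep=True,base=None):
    """row (turn z, shift) from the commanded pose to a world pose, rounded"""
    c=base or pose(); a=np.radians(c[3]+90); b=np.radians(c[3]); d=np.array([x-c[0],y-c[1]])
    ex=np.array([np.cos(a),np.sin(a)]);ey=np.array([np.cos(b),np.sin(b)])
    q=lambda v:round(round(v/r)*r,3)
    t=q((c[3]-yaw+180)%360-180); sx,sy,sz=q(d@ex),q(d@ey),q(c[2]-z)
    if keep: json.dump([*(np.array(c[:2])+sx*ex+sy*ey),c[2]-sz,c[3]-t],open("cmd.json","w"))
    return [0,0,t,sx,sy,sz]
E
python3 - <<'E'
from h import *
s=readout.observe(); R=Ro.from_rotvec(s["ee_rot"]).as_matrix(); print(R.round(3))
yaw=float(np.degrees(np.arctan2(R[1,1],R[0,1]))); print(yaw)
json.dump([138.229,-558.139,197.247,yaw],open("cmd.json","w"))
print(row(535,-223,110,5.4)); print(pose())
E
```

```text
[[ 0.971  0.24  -0.   ]
 [ 0.24  -0.971  0.002]
 [ 0.    -0.002 -1.   ]]
-76.09014256806731
[0, 0, -81.5, 465.5, -230.0, 87.0]
[534.78741593344, -222.97982475283348, 110.24700000000001, 5.409857431932693]
```

```bash
python3 - <<'E'
from h import *
json.dump([138.229,-558.139,197.247,-76.09],open("cmd.json","w"))
print(row(360,-390,150,-31)); print(row(535,-223,110,5.4)); print(pose())
E
```

```text
[0, 0, -45.0, 255.5, -110.0, 47.0]
[0, 0, -36.5, 233.5, 64.0, 40.0]
[535.1751209874852, -223.03240569549055, 110.24700000000001, 5.409999999999997]
```

Emit:
{"op": "play_rows", "data": {
  "targets": [
    [[0,0,-4.5,25.5,-11,4.7,94],[0,0,-9,51,-22,9.4,94],[0,0,-13.5,76.5,-33,14.1,94],[0,0,-18,102,-44,18.8,94],[0,0,-22.5,128,-55,23.5,94],[0,0,-27,153,-66,28.2,94],[0,0,-31.5,179,-77,33,94],[0,0,-36,204,-88,37.6,94],[0,0,-40.5,230,-99,42.3,94],[0,0,-45,255.5,-110,47,94]]
  ]
}}

```text
time: 0.93
eef_pos: [360.5, -388.6, 149.6]
ee_rot: [-2.732, -1.55, 0.0]
wrist_force: [0.5, 0.6, 0.2]
finger_gap: 0.999
gripper_force: 0.0
```

Emit:
{"op": "play_rows", "data": {
  "targets": [
    [[0,0,-4,26,7,4.4,94],[0,0,-8,52,14,8.8,94],[0,0,-12,78,21,13,94],[0,0,-16,104,28,18,94],[0,0,-20,130,35.5,22,94],[0,0,-24,156,43,27,94],[0,0,-28,182,50,31,94],[0,0,-32,208,57,36,94],[0,0,-36.5,233.5,64,40,94],[0,0,-36.5,233.5,64,40,94]]
  ]
}}

```text
time: 1.77
eef_pos: [536.9, -219.2, 108.8]
ee_rot: [-2.105, -2.329, -0.002]
wrist_force: [0.7, 0.1, -0.4]
finger_gap: 1.002
gripper_force: 0.0
```

```bash
python3 - <<'E'
from h import *
s=readout.observe(); print(s["time"],s["eef_pos"],s["ee_rot"],pose(),np.degrees(s["q"]))
a=shot("top");b=shot("side")
np.savez("s1.npz",ti=a[0],td=a[1],tK=a[2],tT=a[3],si=b[0],sd=b[1],sK=b[2],sT=b[3])
o=[]
for c in (a,b):
    u,v=proj([535,-223,90],c[2],c[3]).astype(int); o.append(cv2.resize(c[0][v-40:v+40,u-35:u+35],(395,450),interpolation=cv2.INTER_CUBIC)); print(u,v)
save("c3",np.hstack(o))
E
```

```text
1.7667 [ 536.89802163 -219.19579287  108.7927114 ] [-2.10529749 -2.32876455 -0.00244618] [535.1751209874852, -223.03240569549055, 110.24700000000001, 5.409999999999997] [-30.82550058  17.39497534  92.44354515   0.11991792  70.27085875
 -36.63637218]
285 184
231 187
```

View pics/c3.png

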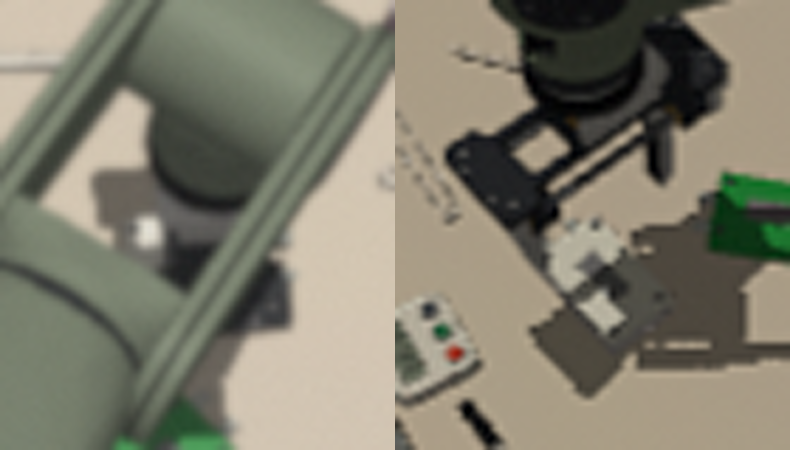

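```bash
python3 - <<'E'
from h import *
s=readout.observe(); print(s["time"],s["eef_pos"],s["joint_vel"].round(3));R=Ro.from_rotvec(s["ee_rot"]).as_matrix();print(np.degrees(np.arctan2(R[1,1],R[0,1])))
E
```

```text
1.8667 [ 534.9287435  -222.15898905  109.44229122] [-0.035 -0.016  0.008 -0.004  0.     0.001]
5.479318633979596
```

Emit:
{"op": "play_rows", "data": {
  "targets": [
    [[0,0,0,0,0,15,94],[0,0,0,0,0,30,94],[0,0,0,0,0,45,94],[0,0,0,0,0,58,94],[0,0,0,0,0,68,94],[0,0,0,0,0,75,94],[0,0,0,0,0,80,94],[0,0,0,0,0,80,94],[0,0,0,0,0,80,70],[0,0,0,0,0,80,40]]
  ],
  "newtons": 20
}}

```text
time: 2.7
eef_pos: [535.8, -223.4, 31.0]
ee_rot: [2.113, 2.323, 0.001]
wrist_force: [0.0, 0.7, 0.4]
finger_gap: 0.895
gripper_force: 0.0
```

Emit:
{"op": "play_rows", "data": {
  "targets": [
    [[0,0,0,0,0,0,40],[0,0,0,0,0,0,40],[0,0,0,0,0,0,40],[0,0,0,0,0,0,40],[0,0,0,0,0,0,40],[0,0,0,0,0,0,40],[0,0,0,0,0,0,40],[0,0,0,0,0,0,40],[0,0,0,0,0,0,40],[0,0,0,0,0,0,40]]
  ]
}}

```text
time: 3.53
eef_pos: [535.1, -223.0, 30.2]
ee_rot: [-2.114, -2.324, 0.0]
wrist_force: [0.8, 0.9, -0.3]
finger_gap: 0.429
gripper_force: 0.0
```

```bash
python3 - <<'E'
from h import *
s=readout.observe(); print(s["finger_gap"],s["gripper_force"],s["eef_pos"])
o=[]
for n in ("top","side"):
    c=shot(n); u,v=proj([535,-223,30],c[2],c[3]).astype(int); print(u,v); o.append(cv2.resize(c[0][v-40:v+40,u-35:u+35],(395,450),interpolation=cv2.INTER_CUBIC))
save("c4",np.hstack(o))
E
```

```text
0.4286704023988379 0.0 [ 535.12746923 -223.02426155   30.2074583 ]
284 188
232 194
```

View pics/c4.png

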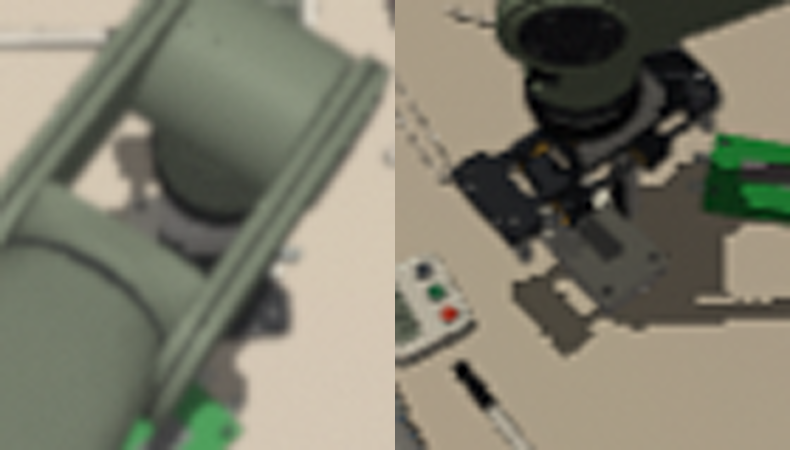

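```bash
python3 - <<'E'
from h import *
c=shot("side"); P=world(c[1],c[2],c[3]); np.savez("s2.npz",i=c[0],d=c[1],K=c[2],T=c[3])
for v in range(168,210,2): print(v," ".join("%4d,%4d,%3d|%3d"%(*P[v,u].clip(-999,999),c[0][v,u].max()) for u in range(218,246,3)))
E
```

```text
168  509,-379,  1|174  579,-201,305| 27  568,-201,294| 18  560,-195,295| 46  552,-189,296| 45  541,-188,288| 47  531,-185,282| 46  517,-188,265| 24  497,-203,228| 70  472,-222,178| 14
170  513,-373, -1|174  571,-221,258| 31  567,-205,276| 48  560,-196,281| 45  552,-191,281| 45  543,-186,280| 46  533,-183,274| 45  519,-187,255|  6  501,-197,226| 76  476,-216,176| 13
172  518,-366, -3|172  568,-230,229|  1  566,-209,256| 26  561,-197,268| 46  553,-189,271| 48  545,-183,273| 38  533,-184,259| 13  516,-192,234|  6  505,-191,224| 74  481,-208,178| 14
174  524,-355,  0|171  573,-221,233| 79  564,-215,233| 23  562,-195,258| 20  555,-187,263| 16  545,-184,257| 19  531,-189,237| 22  521,-185,234| 41  498,-202,187| 72  484,-204,172| 42
176  529,-347,  0|171  519,-339,  1|142  569,-207,235| 11  561,-200,236| 11  552,-195,235| 32  543,-189,235|  5  534,-184,233|  9  520,-187,216| 74  499,-202,174| 26  437,-280,  6|156
178  535,-338,  1|148  567,-238,175| 27  558,-231,176| 14  563,-197,229|  8  556,-189,234| 11  546,-185,230| 28  533,-186,216| 74  513,-199,178| 28  499,-202,160| 14  490,-196,159|
[... 2063 characters left out ...]
|160  573,-230, -1| 69  564,-221,  2| 68  558,-207, 19| 80  549,-199, 22| 81  538,-192, 21| 80  528,-186, 21| 80  519,-178, 23| 76  504,-180,  2| 75
204  599,-234,  2| 66  587,-231, -5| 74  579,-220,  2| 73  568,-216, -2|179  561,-202, 13| 67  553,-192, 19| 79  543,-184, 22| 81  533,-178, 21| 78  520,-177,  9| 71  507,-175, -2| 78
206  603,-228, -1| 69  593,-221, -1| 77  582,-215, -2| 76  573,-207,  0|127  562,-202, -2|151  557,-185, 18| 70  548,-177, 23| 80  536,-175, 11| 70  521,-177, -8| 78  512,-167, -2| 77
208  607,-222, -4|151  598,-213,  0| 76  587,-207, -1| 76  577,-202, -4| 70  568,-193,  0|176  559,-185,  3| 67  550,-175,  9| 71  538,-172,  1| 78  527,-166, -1| 76  517,-160, -2| 77
```

```bash
python3 - <<'E'
from h import *
z=np.load("s1.npz");K,T=z["sK"],z["sT"];P=world(z["sd"],K,T)
for v in range(160,190,2): print(v," ".join("%4d,%4d,%3d|%3d"%(*P[v,u].clip(-999,999),z["si"][v,u].max()) for u in range(236,252,2)))
for h in (60,84,100,120,140): print(h,proj([482,-226,h],K,T).round(1))
s=readout.observe();print(s["q"],s["eef_pos"],s["time"])
E
```

```text
160  530,-182,335| 21  517,-192,312|  6  510,-191,307| 56  504,-188,305| 75  496,-189,296| 39  476,-207,256| 13  470,-204,255| 26  464,-200,255| 35
162  529,-186,317| 14  522,-184,313| 16  514,-185,305| 73  505,-187,295| 61  485,-206,252| 15  480,-201,254| 14  472,-200,249| 21  471,-189,262| 27
164  531,-183,310| 10  522,-185,300| 61  505,-201,265| 72  498,-199,260| 49  489,-201,250| 13  478,-204,235| 14  473,-199,238| 16  466,-198,233| 18
166  531,-183,298| 62  515,-199,263| 70  507,-199,255| 26  498,-200,246| 43  485,-208,223| 42  483,-197,237| 19  477,-193,236| 15  470,-192,231|  9
168  525,-195,264| 51  516,-197,253| 66  489,-229,186| 36  486,-220,194| 43  493,-196,233| 35  486,-193,231| 48  480,-190,229| 22  471,-190,221|148
170  526,-195,251| 96  444,-324,  0|161  509,-196,235| 42  501,-196,227| 35  481,-215,182| 77  414,-307, -4|158  409,-299,  1|167  403,-292,  5|170
172  456,-320,  0|137  519,-195,231| 35  512,-191,230| 39  487,-219,168| 23  483,-212,174| 66  419,-299, -4|174  414,-292,  0|169  407,-287,  0|169
174  529,-192,231| 57  454,-308, -1|150  446,-306, -5| 92  488,-
[... 657 characters left out ...]
  439,-240, 14| 57
184  487,-274, -3|169  481,-267,  0|168  474,-262,  1|169  467,-258, -1|169  460,-253,  0|169  454,-247,  3|171  445,-245, -3|161  439,-240, -2| 76
186  492,-266, -3|169  485,-261, -4|172  478,-256, -2|161  472,-251, -1|160  465,-245,  0|160  459,-240,  1|118  451,-237, -2| 72  448,-227,  9| 67
188  496,-259, -6|173  490,-253, -3| 66  485,-245,  2| 73  477,-242,  0| 76  469,-240, -4| 76  462,-236, -6| 77  456,-229, -2| 76  452,-220,  7| 71
60 [243.1 184.3]
84 [242.9 181.3]
100 [242.8 179.3]
120 [242.7 176.7]
140 [242.6 174. ]
[-5.44111776e-01  4.04178112e-01  1.66326281e+00  1.13360621e-05
  1.07418505e+00 -6.38512657e-01] [ 535.15615904 -223.03338683   30.2238571 ] 3.6833
```

```bash
python3 - <<'E'
from h import *
z=np.load("s2.npz");K,T=z["K"],z["T"];P=world(z["d"],K,T)
for v in range(184,202): print(v," ".join("%4d,%4d,%3d|%3d"%(*P[v,u].clip(-999,999),z["i"][v,u].max()) for u in [225,226,227,228,229,230,236,237,238,239,240]))
z=np.load("s1.npz");P=world(z["sd"],K,T)
print()
for v in range(174,183): print(v," ".join("%4d,%4d,%3d|%3d"%(*P[v,u].clip(-999,999),z["si"][v,u].max()) for u in range(240,248)))
for h in (5,15,25,35,45): print(h,proj([508,-217,h],K,T).round(1))
E
```

```text
184  563,-219,153| 16  562,-213,162| 19  558,-214,156| 17  561,-198,183| 15  558,-198,180| 13  554,-198,176| 28  528,-199,148| 30  527,-194,155| 33  523,-194,150| 45  507,-214,104| 77  502,-215, 98|109
185  567,-212,161| 35  562,-215,151| 34  565,-200,177| 32  563,-197,179| 15  559,-195,177| 20  555,-196,172| 76  531,-195,149| 26  527,-195,145| 41  511,-214,101| 63  508,-212,101| 81  503,-214, 92|140
186  575,-198,182| 37  569,-201,172| 37  568,-195,180| 27  564,-195,176| 11  560,-195,171| 34  519,-266, 23| 88  532,-193,146| 11  514,-218, 89| 33  512,-213, 96| 60  509,-212, 94| 78  502,-215, 82|128
187  575,-197,176| 35  573,-194,179| 28  569,-194,174| 19  565,-195,168| 11  558,-199,155| 13  557,-193,163| 24  515,-224, 74|  6  513,-220, 79| 24  514,-210, 94| 56  507,-215, 80| 70  504,-212, 81| 69
188  578,-193,177| 19  574,-194,172| 13  568,-197,160| 14  563,-199,152| 17  561,-195,158| 16  558,-193,157| 16  516,-223, 69|  6  513,-221, 69| 26  513,-213, 81| 56  508,-214, 74| 71  504,-213, 70| 73
189  578,-193,170| 24  572,-198,156| 19  569,-197,154| 22  567,-192,160| 20  563,-192,156|
[... 3250 characters left out ...]
, -4|172  432,-272, -4|169
179  460,-284, -2|173  458,-279,  2|154  454,-278,  0| 93  487,-215,122| 77  482,-216,117|139  444,-270,  0|174  441,-267,  2|170  434,-269, -6|169
180  464,-278,  1|170  459,-278, -3|173  455,-276, -4|161  451,-274, -5|144  449,-270, -2|161  445,-269, -4|171  442,-266, -2|169  438,-264, -3|169
181  466,-275,  0|169  463,-272,  0|170  459,-270,  0|170  456,-267,  0|171  453,-264,  2|171  448,-263,  0|169  446,-259,  2|169  442,-258,  0|169
182  468,-271, -1|168  464,-269, -2|169  463,-264,  3|169  457,-265, -3|169  453,-264, -7|169  450,-261, -4|168  448,-256,  0|169  444,-254,  0|169
5 [239.3 195.6]
15 [239.2 194.5]
25 [239.1 193.3]
35 [239.  192.1]
45 [239. 191.]
```

Emit:
{"op": "play_rows", "data": {
  "targets": [
    [[0,0,0,0,0,0,88],[0,0,0,0,0,0,88],[0,0,0,0,0,0,88],[0,0,0,1,0,0,88],[0,0,0,2,1,0,88],[0,0,0,2,1,0,88],[0,0,0,2,1,0,88],[0,0,0,2,1,0,88],[0,0,0,2,1,0,88],[0,0,0,2,1,0,88]]
  ]
}}

```text
time: 4.52
eef_pos: [536.0, -221.0, 30.3]
ee_rot: [2.114, 2.324, -0.0]
wrist_force: [0.2, 0.7, -0.1]
finger_gap: 0.934
gripper_force: 0.0
```

Emit:
{"op": "play_rows", "data": {
  "targets": [
    [[0,0,0,0,0,3,88],[0,0,0,0,0,6,88],[0,0,0,0,0,9,88],[0,0,0,0,0,12,88],[0,0,0,0,0,15,88],[0,0,0,0,0,18,88],[0,0,0,0,0,20,88],[0,0,0,0,0,20,88],[0,0,0,0,0,20,88],[0,0,0,0,0,20,88]]
  ]
}}

```text
time: 5.35
eef_pos: [536.1, -221.0, 10.4]
ee_rot: [2.114, 2.324, 0.0]
wrist_force: [0.1, 1.1, 0.3]
finger_gap: 0.936
gripper_force: 0.0
```

```bash
python3 - <<'E'
from h import *
s=readout.observe();print(s["eef_pos"],s["wrist_force"],s["time"],s["finger_gap"])
c=shot("side");K,T=c[2],c[3];P=world(c[1],K,T); np.savez("s3.npz",i=c[0],d=c[1],K=K,T=T)
for x in (486,588): 
  u,v=proj([x,-218,20],K,T).astype(int);print(x,u,v)
  for w in range(v-6,v+7): print(w," ".join("%4d,%4d,%3d|%3d"%(*P[w,a].clip(-999,999),c[0][w,a].max()) for a in range(u-4,u+5)))
E
```

```text
[ 536.09147864 -220.99216112   10.35658566] [0.1362041  1.11912951 0.27773363] 5.35 0.9361406053328062
486 243 191
185  518,-195,136| 44  513,-196,129| 29  510,-194,129| 23  508,-190,133| 37  489,-215, 77| 61  483,-216, 70| 70  479,-216, 65| 72  457,-243,  3| 76  452,-244, -2| 78
186  518,-195,129| 35  515,-194,127| 29  492,-225, 57| 14  492,-217, 69| 26  492,-210, 79| 55  486,-212, 71| 70  481,-211, 66| 74  458,-241,  0| 77  457,-236,  5| 78
187  521,-191,129| 62  481,-252, -3| 48  492,-225, 48|  7  491,-219, 57| 25  489,-214, 63| 55  486,-212, 62| 71  480,-215, 51| 74  462,-235,  3| 77  458,-234,  0| 77
188  486,-252, -6| 74  484,-248, -2| 47  493,-223, 44|  4  492,-218, 51| 27  490,-214, 55| 56  485,-213, 51| 71  480,-214, 46| 73  463,-234, -1| 78  460,-231,  0| 77
189  490,-246, -1| 74  486,-244, -3| 50  492,-226, 31|  5  492,-218, 42| 25  490,-213, 48| 55  485,-214, 42| 72  480,-214, 36| 73  466,-230, -2| 77  463,-227, -1| 78
190  492,-242, -1| 78  488,-240, -3| 63  492,-226, 23| 16  492,-218, 35| 24  490,-214, 38| 54  486,-212, 37| 71  481,-213, 31| 74  469,-225,  0| 78  466,-2
[... 2642 characters left out ...]
  582,-205, 23| 67  574,-213,  1| 68
206  604,-224,  6| 75  600,-225,  0| 77  596,-224, -1| 77  592,-223, -5| 78  589,-220, -4| 77  586,-217, -1| 75  583,-214,  0| 74  580,-210,  3| 77  575,-211, -4| 77
207  606,-223,  1| 73  603,-220,  2| 76  599,-218,  2| 76  596,-216,  2| 78  591,-216, -2| 78  867, 408,999| 77  585,-211, -1| 78  582,-208,  0| 77  578,-207, -2| 77
208  607,-222, -3| 91  604,-217,  0| 72  601,-215,  0| 76  598,-212,  2| 76  594,-212, -2| 78  591,-208,  1| 77  588,-206,  0| 77  584,-206, -3| 77  581,-202,  0| 78
209  610,-216,  0|150  606,-215, -3| 90  603,-213, -2| 73  600,-209,  1| 77  597,-208,  0| 76  595,-201,  7| 77  590,-203, -1| 77  587,-200,  1| 77  867, 408,999| 77
```

Emit:
{"op": "play_rows", "data": {
  "targets": [
    [[0,0,0,0,0,3,88],[0,0,0,0,0,6,88],[0,0,0,0,0,9,88],[0,0,0,0,0,12,88],[0,0,0,0,0,14,88],[0,0,0,0,0,14,50],[0,0,0,0,0,14,50],[0,0,0,0,0,14,50],[0,0,0,0,0,14,50],[0,0,0,0,0,14,50]]
  ],
  "newtons": 20
}}

```text
time: 6.23
eef_pos: [536.0, -221.1, -3.5]
ee_rot: [2.114, 2.324, -0.0]
wrist_force: [-2.5, 0.3, 1.1]
finger_gap: 0.618
gripper_force: 0.9
```

Emit:
{"op": "play_rows", "data": {
  "targets": [
    [[0,0,0,0,0,0,50],[0,0,0,0,0,0,50],[0,0,0,0,0,0,50],[0,0,0,0,0,0,50],[0,0,0,0,0,0,50],[0,0,0,0,0,0,50],[0,0,0,0,0,0,50],[0,0,0,0,0,0,50],[0,0,0,0,0,0,50],[0,0,0,0,0,0,50]]
  ]
}}

```text
time: 7.07
eef_pos: [535.6, -221.0, -3.6]
ee_rot: [-2.114, -2.324, 0.001]
wrist_force: [-4.5, -0.8, 4.2]
finger_gap: 0.596
gripper_force: 20.0
```

```bash
python3 - <<'E'
from h import *
json.dump([535.98,-220.95,-3.75,5.41],open("cmd.json","w"))
print(row(535.98,-220.95,96.25,5.41));print(row(528.6,96.3,96.25,-24.6)); print(pose())
E
```

```text
[0, 0, 0.0, 0.0, 0.0, -100.0]
[0, 0, 30.0, 316.5, 22.5, 0.0]
[528.5394990733294, 96.26150506556384, 96.25, -24.59]
```

Emit:
{"op": "play_rows", "data": {
  "targets": [
    [[0,0,0,0,0,-5,50],[0,0,0,0,0,-12,50],[0,0,0,0,0,-24,50],[0,0,0,0,0,-36,50],[0,0,0,0,0,-50,50],[0,0,0,0,0,-64,50],[0,0,0,0,0,-78,50],[0,0,0,0,0,-90,50],[0,0,0,0,0,-98,50],[0,0,0,0,0,-100,50]]
  ]
}}

```text
time: 7.9
eef_pos: [537.5, -221.7, 98.9]
ee_rot: [2.111, 2.321, 0.002]
wrist_force: [-0.3, -0.7, -3.4]
finger_gap: 0.589
gripper_force: 20.0
```

Emit:
{"op": "play_rows", "data": {
  "targets": [
    [[0,0,2,15,1,0,50],[0,0,5,48,3.5,0,50],[0,0,9,84,6,0,50],[0,0,13,122,9,0,50],[0,0,17,162,11.5,0,50],[0,0,20,202,14,0,50],[0,0,23,242,17,0,50],[0,0,26,276,19.5,0,50],[0,0,28,300,21,0,50],[0,0,30,316.5,22.5,0,50]]
  ]
}}

```text
time: 8.73
eef_pos: [527.4, 99.2, 95.8]
ee_rot: [-2.642, -1.698, 0.001]
wrist_force: [-0.5, -1.3, -2.7]
finger_gap: 0.593
gripper_force: 20.0
```

Emit:
{"op": "play_rows", "data": {
  "targets": [
    [[0,0,0,0,0,5,50],[0,0,0,0,0,12,50],[0,0,0,0,0,20,50],[0,0,0,0,0,30,50],[0,0,0,0,0,40,50],[0,0,0,0,0,46,50],[0,0,0,0,0,50,50],[0,0,0,0,0,50,50],[0,0,0,0,0,50,50],[0,0,0,0,0,50,50]]
  ]
}}

```text
time: 9.57
eef_pos: [529.1, 96.2, 46.7]
ee_rot: [2.643, 1.697, 0.001]
wrist_force: [0.4, -0.1, -2.9]
finger_gap: 0.597
gripper_force: 20.0
```

```bash
python3 - <<'E'
from h import *
s=readout.observe();print(s["time"],s["eef_pos"],s["wrist_force"],s["finger_gap"])
o=[]
for n in ("top","side"):
    c=shot(n); np.savez("s4%s.npz"%n,i=c[0],d=c[1],K=c[2],T=c[3])
    u,v=proj([520,85,40],c[2],c[3]).astype(int); print(u,v); o.append(cv2.resize(c[0][v-36:v+36,u-32:u+32],(400,450),interpolation=cv2.INTER_CUBIC))
save("c5",np.hstack(o))
E
```

```text
9.5667 [529.09265047  96.15590042  46.67850402] [ 0.44040725 -0.12165994 -2.91846159] 0.5966105627731542
193 189
281 253
```

View pics/c5.png

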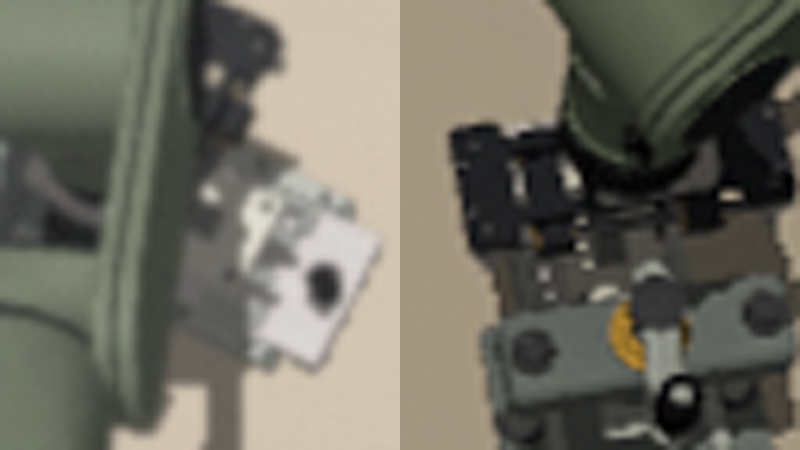

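Emit:
{"op": "play_rows", "data": {
  "targets": [
    [[0,0,0,0,0,3,50],[0,0,0,0,0,6,50],[0,0,0,0,0,9,50],[0,0,0,0,0,12,50],[0,0,0,0,0,14,50],[0,0,0,0,0,16,50],[0,0,0,0,0,18,50],[0,0,0,0,0,20,50],[0,0,0,0,0,20,50],[0,0,0,0,0,20,50]]
  ]
}}

```text
time: 10.5
eef_pos: [528.4, 96.3, 26.1]
ee_rot: [-2.643, -1.697, 0.0]
wrist_force: [0.8, 0.8, -3.2]
finger_gap: 0.594
gripper_force: 20.0
```

Emit:
{"op": "play_rows", "data": {
  "targets": [
    [[0,0,0,0,0,1,50],[0,0,0,0,0,2,50],[0,0,0,0,0,3,50],[0,0,0,0,0,4,50],[0,0,0,0,0,5,50],[0,0,0,0,0,6,50],[0,0,0,0,0,7,50],[0,0,0,0,0,7.5,50],[0,0,0,0,0,7.5,50],[0,0,0,0,0,7.5,50]]
  ]
}}

```text
time: 11.33
eef_pos: [528.5, 96.3, 18.7]
ee_rot: [-2.643, -1.697, 0.0]
wrist_force: [-0.2, -0.5, -3.4]
finger_gap: 0.593
gripper_force: 20.0
```

Emit:
{"op": "play_rows", "data": {
  "targets": [
    [[0,0,0,0,0,0,68],[0,0,0,0,0,0,68],[0,0,0,0,0,0,68],[0,0,0,0,0,0,68],[0,0,0,0,0,-15,68],[0,0,0,0,0,-35,68],[0,0,0,0,0,-60,68],[0,0,0,0,0,-90,68],[0,0,0,0,0,-120,68],[0,0,0,0,0,-140,68]]
  ]
}}

```text
time: 12.17
eef_pos: [530.0, 96.3, 162.2]
ee_rot: [2.642, 1.696, 0.006]
wrist_force: [0.1, 1.6, 0.0]
finger_gap: 0.727
gripper_force: 0.0
```

```bash
python3 - <<'E'
from h import *
json.dump([528.54,96.26,96.25-50-20-7.5+140,-24.59],open("cmd.json","w"))
s=readout.observe();print(s["time"],s["eef_pos"],s["wrist_force"],s["finger_gap"])
c=shot("side"); np.savez("s5.npz",i=c[0],d=c[1],K=c[2],T=c[3]);P=world(c[1],c[2],c[3])
for v in range(238,262,3): print(v," ".join("%4d,%4d,%3d|%3d"%(*P[v,a].clip(-999,999),c[0][v,a].max()) for a in range(266,296,3)))
u,v=proj([520,70,40],c[2],c[3]).astype(int); save("c6",cv2.resize(c[0][v-35:v+35,u-40:u+40],(640,560),interpolation=cv2.INTER_CUBIC)); print(u,v)
E
```

```text
12.1667 [530.02873707  96.3405758  162.24134733] [0.07642834 1.58632976 0.00731211] 0.7268878151579568
238  600,  86,314| 35  592,  91,311| 35  585,  96,311| 34  576,  99,306| 32  568, 104,305| 28  560, 109,304| 63  552, 113,301| 91  461,  43, 18|129  444,  43, -4|148  524, 124,284|106
241  605,  94,313| 35  597,  98,309| 29  586,  98,293| 19  576, 102,287| 32  568, 106,285| 65  560, 111,283| 66  553, 116,283| 45  545, 121,283| 56  536, 125,277| 65  442,  60, -3| 80
244  609,  99,304| 31  596,  98,281| 70  591, 106,292| 30  583, 111,291| 18  504,  44, 23|175  497,  53, 32|126  494,  64, 51|148  480,  67, 35| 92  467,  69, 22|141  448,  68, -8|137
247  548,  28, 20|129  541,  37, 29|111  574,  89,200| 61  527,  54, 48|141  517,  60, 45|174  508,  66, 45|175  498,  72, 43| 69  490,  78, 45| 73  474,  79, 21| 64  457,  79, -2| 74
250  556,  39, 24|149  548,  46, 29|146  537,  51, 25|131  532,  62, 40|166  523,  68, 42|130  515,  75, 44| 58  506,  81, 45| 78  497,  88, 45| 73  480,  87, 18| 59  471,  94, 20| 70
253  562,  47, 21|112  552,  53, 18| 95  544,  60, 23| 62  539,  72, 43| 76  531,  78, 45| 65  522,  85, 45| 46  513,  91, 46| 77  504,  97, 45| 77  488,  98, 23| 66  867, 408,999| 58
256  565,  53,  7| 77  560,  63, 22| 64  550,  69, 20| 68  545,  80, 40| 76  537,  87, 44| 71  528,  93, 41| 96  520, 100, 46| 66  510, 106, 43| 76  494, 106, 18| 68  487, 114, 25| 65
259  570,  60, -3|119  567,  74, 26| 60  557,  79, 24| 70  553,  91, 46| 77  543,  96, 41| 77  535, 103, 45| 86  524, 107, 38| 50  518, 115, 47|101  551, 156,207|144  495, 124, 31| 61
278 249
```

View pics/c6.png

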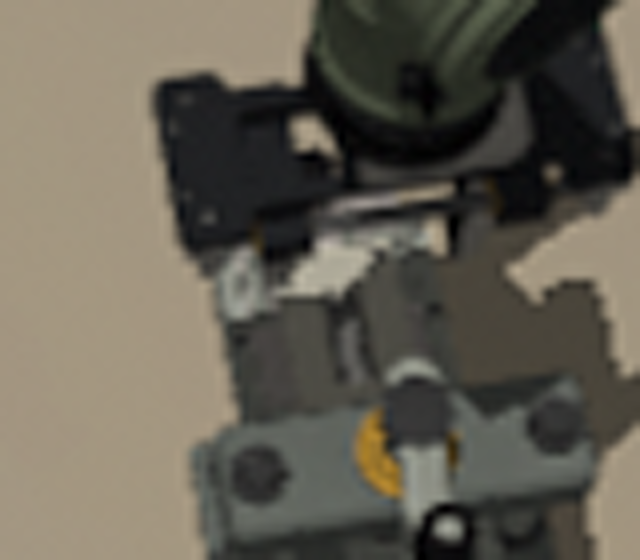

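Emit:
{"op": "play_rows", "data": {
  "targets": [
    [[0,0,0,-15,0,0,60],[0,0,0,-35,0,0,60],[0,0,0,-55,0,10,60],[0,0,0,-72,0,30,60],[0,0,0,-82,0,50,60],[0,0,0,-82,0,75,60],[0,0,0,-82,0,100,60],[0,0,0,-82,0,120,60],[0,0,0,-82,0,132,60],[0,0,0,-82,0,137,60]]
  ]
}}

```text
time: 13.05
eef_pos: [492.0, 21.9, 19.1]
ee_rot: [-2.641, -1.696, 0.006]
wrist_force: [-0.8, 0.5, -0.6]
finger_gap: 0.644
gripper_force: 0.0
```

Emit:
{"op": "play_rows", "data": {
  "targets": [
    [[0,0,0,0,0,0,14],[0,0,0,0,0,0,14],[0,0,0,0,0,0,14],[0,0,0,0,0,0,14],[0,0,0,0,0,0,14],[0,0,0,0,0,0,14],[0,0,0,0,0,0,14],[0,0,0,0,0,0,14],[0,0,0,0,0,0,14],[0,0,0,0,0,0,14]]
  ],
  "newtons": 15
}}

```text
time: 13.88
eef_pos: [495.6, 21.4, 22.4]
ee_rot: [2.642, 1.697, 0.003]
wrist_force: [1.2, -1.2, 1.2]
finger_gap: 0.205
gripper_force: 15.0
```

Emit:
{"op": "play_rows", "data": {
  "targets": [
    [[0,0,0,4,0.5,0,14],[0,0,0,11,1,0,14],[0,0,0,19,1,0,14],[0,0,0,28,1,0,14],[0,0,0,37,1,0,14],[0,0,0,46,1,0,14],[0,0,0,55,1,0,14],[0,0,0,63,1,0,14],[0,0,0,69,1,0,14],[0,0,0,72,1,0,14]]
  ]
}}

```text
time: 14.72
eef_pos: [525.8, 87.6, 22.4]
ee_rot: [2.643, 1.698, 0.001]
wrist_force: [-1.1, -1.3, 5.8]
finger_gap: 0.199
gripper_force: 15.0
```

Emit:
{"op": "play_rows", "data": {
  "targets": [
    [[0,0,0,1,0,0,14],[0,0,0,2,0,0,14],[0,0,0,3,0,0,14],[0,0,0,4,0,0,14],[0,0,0,5,0,0,14],[0,0,0,6,0,0,14],[0,0,0,7,0,0,14],[0,0,0,8,0,0,14],[0,0,0,9,0,0,14],[0,0,0,10,0,0,14]]
  ]
}}

```text
time: 15.55
eef_pos: [529.6, 95.9, 22.4]
ee_rot: [2.643, 1.698, -0.0]
wrist_force: [0.1, -1.2, 5.6]
finger_gap: 0.204
gripper_force: 15.0
```

Emit:
{"op": "play_rows", "data": {
  "targets": [
    [[0,0,0,1,0,0,14],[0,0,0,2,0,0,14],[0,0,0,3,0,0,14],[0,0,0,4,0,0,14],[0,0,0,5,0,0,14],[0,0,0,6,0,0,14],[0,0,0,7,0,0,14],[0,0,0,7,0,0,14],[0,0,0,7,0,0,14],[0,0,0,7,0,0,14]]
  ]
}}

```text
time: 16.38
eef_pos: [531.3, 99.7, 22.3]
ee_rot: [2.641, 1.697, -0.008]
wrist_force: [-3.0, -9.0, 9.0]
finger_gap: 0.201
gripper_force: 15.0
```

Emit:
{"op": "play_rows", "data": {
  "targets": [
    [[0,0,0,-2,0,0,40],[0,0,0,-2,0,0,40],[0,0,0,-2,0,0,40],[0,0,0,-2,0,0,40],[0,0,0,-2,0,-15,40],[0,0,0,-2,0,-40,40],[0,0,0,-8,0,-70,40],[0,0,0,-18,0,-105,40],[0,0,0,-34,0,-140,50],[0,0,0,-52,0,-178,60]]
  ]
}}

```text
time: 17.22
eef_pos: [509.5, 55.6, 199.8]
ee_rot: [-2.64, -1.699, 0.003]
wrist_force: [2.0, -0.8, -0.4]
finger_gap: 0.533
gripper_force: 0.0
```

```bash
python3 - <<'E'
from h import *
ex=np.array([np.cos(np.radians(65.41)),np.sin(np.radians(65.41))]);ey=np.array([ex[1],-ex[0]])
p=np.array([528.54,96.26])+ex*(7-52)+ey; json.dump([*p,158.75-137+178,-24.59],open("cmd.json","w"))
s=readout.observe();print(s["time"],s["eef_pos"],pose(),s["wrist_force"])
def cyl(r,z0,z1): a=np.linspace(0,6.283,24,endpoint=False); return np.array([[r*np.cos(t),r*np.sin(t),h] for t in a for h in(z0,z1)])
G=[cyl(12,214,259)]; z=np.load("s0.npz")
for n in "ts":
    im=z[n+"i"].astype(int);K,T=z[n+"K"],z[n+"T"]; u,v=proj([591,219,236],K,T).astype(int)
    w=np.zeros(im.shape[:2],bool); w[v-12:v+13,u-12:u+13]=1
    d=world(z[n+"d"],K,T)[...,2]
    m=blob(w&(im.max(-1)<75)&(d>195),(u,v)); m=cv2.morphologyEx(m.astype(np.uint8),cv2.MORPH_CLOSE,np.ones((3,3)))
    print(n,m.sum(),fit(m,K,T,G,[591,219,0]))
c=shot("side"); im=c[0].astype(int);K,T=c[2],c[3]
u,v=proj([531,100,42],K,T).astype(int); print(u,v)
save("c7",cv2.resize(c[0][v-40:v+50,u-45:u+45],(560,560),interpolation=cv2.INTER_CUBIC))
E
```

```text
17.2167 [509.51223923  55.59689409 199.83466165] [510.72381450716404, 54.92498416009905, 199.75, -24.59] [ 1.99297421 -0.83211628 -0.37239225]
t 41 (array([589.79474054, 218.21043462,   7.02856361]), np.float64(54.734375), np.float64(41.0))
s 82 (array([596.40926456, 226.34108125,  -7.81679518]), np.float64(11.453125), np.float64(82.0))
281 257
```

View pics/c7.png

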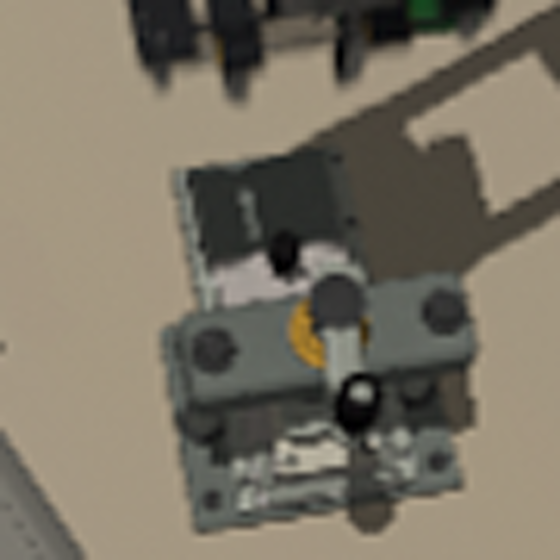

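Emit:
{"op": "play_rows", "data": {
  "targets": [
    [[0,0,0,0,0,-20,60],[0,0,0,0,0,-45,60],[0,0,0,0,0,-70,60],[0,0,0,10,0.5,-90,60],[0,0,0,40,1.5,-96,60],[0,0,0,75,3,-96,60],[0,0,0,112,4,-96,60],[0,0,0,145,5,-96,60],[0,0,0,172,6,-96,60],[0,0,0,187.5,6,-96,60]]
  ]
}}

```text
time: 18.1
eef_pos: [594.6, 226.5, 294.0]
ee_rot: [-2.64, -1.7, 0.001]
wrist_force: [-0.5, -0.7, -0.5]
finger_gap: 0.634
gripper_force: 0.0
```

Emit:
{"op": "play_rows", "data": {
  "targets": [
    [[0,0,0,0,0,0,60],[0,0,0,0,0,10,60],[0,0,0,0,0,25,60],[0,0,0,0,0,40,60],[0,0,0,0,0,55,60],[0,0,0,0,0,67,60],[0,0,0,0,0,75,60],[0,0,0,0,0,80,60],[0,0,0,0,0,82,60],[0,0,0,0,0,82,60]]
  ]
}}

```text
time: 18.93
eef_pos: [594.2, 222.8, 213.3]
ee_rot: [-2.644, -1.697, 0.0]
wrist_force: [0.2, 0.3, 0.3]
finger_gap: 0.639
gripper_force: 0.0
```

```bash
python3 - <<'E'
from h import *
s=readout.observe();print(s["time"],s["eef_pos"],s["wrist_force"],np.degrees(s["q"]).round(0))
c=shot("side");u,v=proj([594,222,240],c[2],c[3]).astype(int);print(u,v)
np.savez("s6.npz",i=c[0],d=c[1],K=c[2],T=c[3])
save("c8",cv2.resize(c[0][v-35:v+35,u-35:u+35],(560,560),interpolation=cv2.INTER_CUBIC))
E
```

```text
18.9333 [594.2125143  222.78442582 213.28530935] [0.24465363 0.26406303 0.32883811] [13. 18. 78. -0. 83. 37.]
292 280
```

View pics/c8.png

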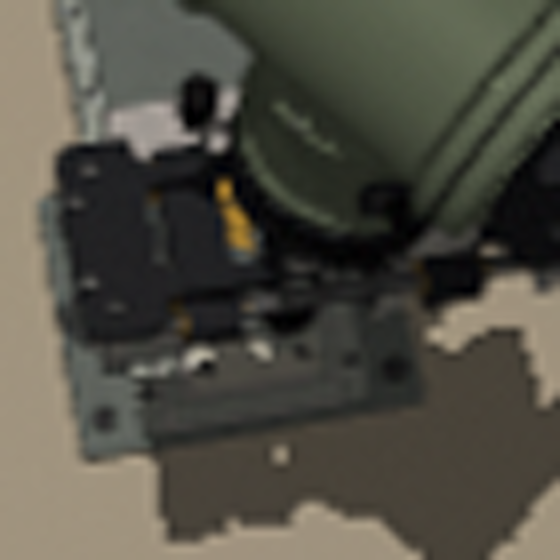

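Emit:
{"op": "play_rows", "data": {
  "targets": [
    [[0,0,0,0,0,0,16],[0,0,0,0,0,0,16],[0,0,0,0,0,0,16],[0,0,0,0,0,0,16],[0,0,0,0,0,0,16],[0,0,0,0,0,0,16],[0,0,0,0,0,0,16],[0,0,0,0,0,0,16],[0,0,0,0,0,0,16],[0,0,0,0,0,0,16]]
  ],
  "newtons": 20
}}

```text
time: 19.82
eef_pos: [594.1, 223.2, 213.6]
ee_rot: [-2.643, -1.697, 0.0]
wrist_force: [-0.4, 1.1, 0.6]
finger_gap: 0.25
gripper_force: 20.0
```

```bash
cat > crank.py <<'E'
import numpy as np,sys
# rows for crank angles (deg) relative to the pose at angle a[0]
def rows(a0,a,r=60):
    f=lambda t:np.array([r*np.cos(np.radians(t)),r*np.sin(np.radians(t)),16*t/360])
    for t in a: print(t,(f(t)-f(a0)).round(1).tolist())
E
python3 - <<'E'
from crank import *
rows(6,[10,18,30,45,60,76,92,108,124,140]);print();rows(140,[156,172,188,204,220,236,252,268,284,300])
E
```

```text
10 [-0.6, 4.1, 0.2]
18 [-2.6, 12.3, 0.5]
30 [-7.7, 23.7, 1.1]
45 [-17.2, 36.2, 1.7]
60 [-29.7, 45.7, 2.4]
76 [-45.2, 51.9, 3.1]
92 [-61.8, 53.7, 3.8]
108 [-78.2, 50.8, 4.5]
124 [-93.2, 43.5, 5.2]
140 [-105.6, 32.3, 6.0]

156 [-8.9, -14.2, 0.7]
172 [-13.5, -30.2, 1.4]
188 [-13.5, -46.9, 2.1]
204 [-8.9, -63.0, 2.8]
220 [-0.0, -77.1, 3.6]
236 [12.4, -88.3, 4.3]
252 [27.4, -95.6, 5.0]
268 [43.9, -98.5, 5.7]
284 [60.5, -96.8, 6.4]
300 [76.0, -90.5, 7.1]
```

Emit:
{"op": "play_rows", "data": {
  "targets": [
    [[0,0,0,-0.6,4.1,0.2,16],[0,0,0,-2.6,12.3,0.5,16],[0,0,0,-7.7,23.7,1.1,16],[0,0,0,-17.2,36.2,1.7,16],[0,0,0,-29.7,45.7,2.4,16],[0,0,0,-45.2,51.9,3.1,16],[0,0,0,-61.8,53.7,3.8,16],[0,0,0,-78.2,50.8,4.5,16],[0,0,0,-93.2,43.5,5.2,16],[0,0,0,-105.6,32.3,6,16]]
  ]
}}

```text
time: 20.65
eef_pos: [580.9, 113.3, 207.5]
ee_rot: [-2.643, -1.694, -0.008]
wrist_force: [1.4, 9.9, 2.9]
finger_gap: 0.243
gripper_force: 20.0
```

```bash
python3 - <<'E'
from h import *
ex=np.array([np.cos(np.radians(65.41)),np.sin(np.radians(65.41))]);ey=np.array([ex[1],-ex[0]]);S=np.array([510.72,54.92])+128.1*ex
p=readout.observe()["eef_pos"];d=p[:2]-S;x,y=d@ex,d@ey;print(S,p,x,y,np.hypot(x,y),np.degrees(np.arctan2(y,x)))
E
```

```text
[564.02524028 171.40245086] [580.94590201 113.2711437  207.5057062 ] -45.81824505073202 39.57582704624069 60.543849117171966 139.18095936155544
```

Emit:
{"op": "play_rows", "data": {
  "targets": [
    [[0,0,0,-8.9,-14.2,0.7,16],[0,0,0,-13.5,-30.2,1.4,16],[0,0,0,-13.5,-46.9,2.1,16],[0,0,0,-8.9,-63,2.8,16],[0,0,0,0,-77.1,3.6,16],[0,0,0,12.4,-88.3,4.3,16],[0,0,0,27.4,-95.6,5,16],[0,0,0,43.9,-98.5,5.7,16],[0,0,0,60.5,-96.8,6.4,16],[0,0,0,76,-90.5,7.1,16]]
  ]
}}

```text
time: 21.48
eef_pos: [528.2, 219.4, 200.4]
ee_rot: [2.643, 1.697, -0.005]
wrist_force: [-2.8, -2.5, 3.0]
finger_gap: 0.247
gripper_force: 20.0
```

```bash
cat > ang.py <<'E'
from h import *
ex=np.array([np.cos(np.radians(65.41)),np.sin(np.radians(65.41))]);ey=np.array([ex[1],-ex[0]]);S=np.array([510.72,54.92])+128.1*ex
s=readout.observe();p=s["eef_pos"];d=p[:2]-S;x,y=d@ex,d@ey;print(s["time"],p,x,y,np.hypot(x,y),np.degrees(np.arctan2(y,x)),s["wrist_force"])
E
python3 ang.py; python3 - <<'E'
from crank import *
rows(300,[314,328,342,356,370,384,396,408,418,426])
E
```

```text
21.4833 [528.19907655 219.41701775 200.41820376] 28.75200751190614 -52.55696627750493 59.90753408595197 -61.318532302019975 [-2.79015168 -2.45772256  2.96818579]
314 [11.7, 8.8, 0.6]
328 [20.9, 20.2, 1.2]
342 [27.1, 33.4, 1.9]
356 [29.9, 47.8, 2.5]
370 [29.1, 62.4, 3.1]
384 [24.8, 76.4, 3.7]
396 [18.5, 87.2, 4.3]
408 [10.1, 96.6, 4.8]
418 [1.8, 102.8, 5.2]
426 [-5.6, 106.8, 5.6]
```

Emit:
{"op": "play_rows", "data": {
  "targets": [
    [[0,0,0,11.7,8.8,0.6,16],[0,0,0,20.9,20.2,1.2,16],[0,0,0,27.1,33.4,1.9,16],[0,0,0,29.9,47.8,2.5,16],[0,0,0,29.1,62.4,3.1,16],[0,0,0,24.8,76.4,3.7,16],[0,0,0,18.5,87.2,4.3,16],[0,0,0,10.1,96.6,4.8,16],[0,0,0,1.8,102.8,5.2,16],[0,0,0,-5.6,106.8,5.6,16]]
  ]
}}

```text
time: 22.32
eef_pos: [624.2, 169.7, 194.8]
ee_rot: [-2.644, -1.696, -0.001]
wrist_force: [-1.4, 3.2, 3.3]
finger_gap: 0.246
gripper_force: 20.0
```

```bash
python3 ang.py; python3 - <<'E'
from crank import *
rows(426,[431,437,443,449,455,460,465,469,472,472])
E
```

```text
22.3167 [624.16532152 169.65358262 194.78556549] 23.435355363303966 55.413644813130084 60.165504339946146 67.07568678111494 [-1.38786716  3.24556016  3.33884185]
431 [-4.9, 1.9, 0.2]
437 [-10.9, 3.6, 0.5]
443 [-17.1, 4.7, 0.8]
449 [-23.4, 5.2, 1.0]
455 [-29.6, 5.0, 1.3]
460 [-34.8, 4.3, 1.5]
465 [-39.9, 3.1, 1.7]
469 [-43.9, 1.9, 1.9]
472 [-46.9, 0.8, 2.0]
472 [-46.9, 0.8, 2.0]
```

Emit:
{"op": "play_rows", "data": {
  "targets": [
    [[0,0,0,-4.9,1.9,0.2,16],[0,0,0,-10.9,3.6,0.5,16],[0,0,0,-17.1,4.7,0.8,16],[0,0,0,-23.4,5.2,1,16],[0,0,0,-29.6,5,1.3,16],[0,0,0,-34.8,4.3,1.5,16],[0,0,0,-39.9,3.1,1.7,16],[0,0,0,-43.9,1.9,1.9,16],[0,0,0,-46.9,0.8,2,16],[0,0,0,-46.9,0.8,2,16]]
  ]
}}

```text
time: 23.15
eef_pos: [604.8, 127.1, 192.8]
ee_rot: [2.643, 1.696, -0.001]
wrist_force: [2.1, 1.4, 1.9]
finger_gap: 0.244
gripper_force: 20.0
```

```bash
python3 ang.py
```

```text
23.15 [604.76197415 127.07152472 192.8001838 ] -23.35904401900751 55.48934637714631 60.20558527948093 112.82936406146531 [2.08675891 1.44390415 1.91324701]
```

Emit:
{"op": "play_rows", "data": {
  "targets": [
    [[0,0,0,0,0,0,50],[0,0,0,0,0,0,50],[0,0,0,0,0,0,50],[0,0,0,0,0,0,50],[0,0,0,0,0,0,50],[0,0,0,0,0,0,50],[0,0,0,0,0,-20,50],[0,0,0,0,0,-45,50],[0,0,0,0,0,-75,50],[0,0,0,0,0,-110,50]]
  ]
}}

```text
time: 23.98
eef_pos: [603.7, 127.7, 301.9]
ee_rot: [-2.642, -1.696, 0.006]
wrist_force: [0.4, 1.3, 0.0]
finger_gap: 0.53
gripper_force: 0.0
```

Emit:
{"op": "play_rows", "data": {
  "targets": [
    [[0,0,0,-25,0,0,50],[0,0,0,-50,0,0,50],[0,0,0,-80,0,0,50],[0,0,0,-110,0,0,50],[0,0,0,-140,0,0,50],[0,0,0,-170,0,0,50],[0,0,0,-190,0,0,50],[0,0,0,-200,0,0,50],[0,0,0,-200,0,0,50],[0,0,0,-200,0,0,50]]
  ]
}}

```text
time: 24.82
eef_pos: [522.0, -53.8, 302.8]
ee_rot: [-2.644, -1.696, -0.001]
wrist_force: [0.3, 0.0, -0.9]
finger_gap: 0.528
gripper_force: 0.0
```

```bash
python3 - <<'E'
from h import *
c=shot("side");u,v=proj([560,160,150],c[2],c[3]).astype(int);print(u,v)
save("c9",cv2.resize(c[0][v-50:v+50,u-50:u+50],(600,600),interpolation=cv2.INTER_CUBIC))
def cyl(r,z0,z1): a=np.linspace(0,6.283,24,endpoint=False); return np.array([[r*np.cos(t),r*np.sin(t),h] for t in a for h in(z0,z1)])
im=c[0].astype(int);K,T=c[2],c[3];u,v=proj([604.8,127.1,215],K,T).astype(int)
w=np.zeros(im.shape[:2],bool); w[v-12:v+13,u-12:u+13]=1; d=world(c[1],K,T)[...,2]
m=blob(w&(im.max(-1)<75)&(d>175),(u,v)); print(m.sum(),fit(m,K,T,[cyl(12,193,238)],[605,127,0]))
E
```

```text
287 266
59 (array([607.34768151, 131.53003876,   4.56644072]), np.float64(26.234375), np.float64(59.0))
```

View pics/c9.png

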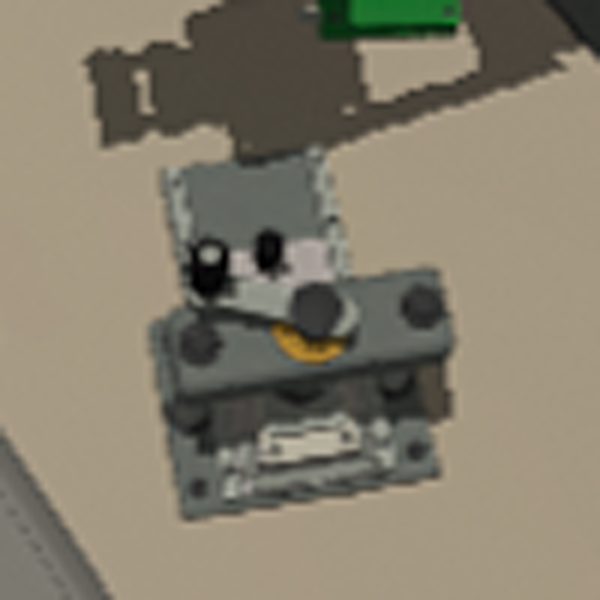

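The side view shows the crank grip at (210,265) in the crop, where I left it. The tray knob is at (268,250) with the tray home, and the cell's end is visible behind the cross-head at (305,440). Nothing is touching the robot.

```bash
python3 -c "
from station import robot; print(robot.job_done())"
```

```text
the job is handed in; nothing more can be done
None
```

I handed the job in at about 25 s (limit 72 s): the cell is seated in the nest with its barbs towards the knob, the tray is home against its stop, and the crank is about a quarter turn past calculated contact (pad pressed in about 4 mm by the arm's readings); no verdict came back.

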